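Check a sprung gap with the thick feeler blade

TASK

Check the sprung jaws of the gap gauge with the thicker of the two feeler blades: take it out of its stand, slide it straight down between the jaws, feeling them give and drag on the blade, until it stops at the bottom, then let go and leave it standing in the gap. The thin blade is too loose for this gap; leave it in its stand.

Things in the scene. Friction and masses are not known exactly. Their poses are not given: they have to be found in the camera images.
- feeler_thick_centre (a point): thick feeler, upright, tip down, in a slot 28 mm deep (2 mm play a side) in a pale wood stand 70x56x34 mm. Aluminium blade 16 mm thick (its y), 40 wide (x), 75 long, last 16 mm tapering to an 8 mm thick flat tip; dark wood grip on top, 24 thick (y), 42 wide, 45 tall. About 0.15 kg. The point is half-way up: tip 60 mm below it, grip 15 to 60 mm above it. z up
- feeler_thin_centre (a point): thin feeler, alike in width and length, but its blade is 5 mm thick and its grip 13 mm thick; in a like stand with a narrow slot. The stands may change places. The point is its centre, half-way up; axes as for the thick one
- gap_mouth (a point): gap gauge, a fixed wood frame 70 (x) by 116 mm (y) with two dark steel jaws, sprung towards each other along y. The point is the centre of the gap, level with the jaw tops (60 mm above the bench); z up, y across the gap, x along it (60 mm, open at both ends). The gap is 24 mm wide at the top, bevelled to 8 mm at 16 mm depth; its floor is 50 mm below the point
- jaw_left (a joint): how far the jaw on the +y side is pushed back, m: 0 at rest, 0.012 at most, about 0.004 with the thick blade in. The other jaw is alike. Each is pressed in by 3 N at rest, rising 1.5 N per mm; pushing the thick blade down takes 10 to 20 N as its taper spreads the jaws (tip about 30 to 35 mm deep), 5 to 12 N after that, then it stops hard on the floor
Mind the look-alikes: they are no part of the job. What is shaped like the part that bears gap_mouth but orange or turquoise is not meant.

How it is judged:
By the outcome, as a careful person would: the job done as asked, in the order asked, and still so for the second after the job is handed in, with the robot touching nothing.
It also fails if it takes over 43 s, if anything falls off the work surface, if the arm or the gripper's body presses on something with over 40 N, if the wrist force passes 120 N, or if a joint passes its speed limit or range.

ROBOT

A 7-joint arm with a two-finger parallel gripper is mounted at the origin on a cart in front of the work surface, level with it; the furniture and walls round the work are solid. World frame = base frame: x ahead of the robot, y to its left, z up, the work surface at z = 0. Lengths are in m, angles in rad, forces in N, time in s.
With the tool pointing down it reaches from about 0.4 to 0.85 m from the base axis. Payload 10.4 kg.
Tool frame: the origin (TCP) lies between the finger pads; the fingertips stand 11 mm ahead of it and the grasp point (between the pads) lies 8 mm behind it; x points along the fingers, y is the direction in which the jaws open and shut, and the axes are right-handed (so a half turn about x gives the same grasp; the last joint's range is limited). The gripper opens to 87 mm and grips with 3 to 60 N. Pads are 19 mm wide; open, the fingers measure 117 mm over their backs; the gripper's body (75 mm by 190 mm) begins 51 mm behind the grasp point.
Start: joints at [1.321, 0.332, -0.065, 1.46, 0.022, 1.35, -0.088], TCP at [0.141, -0.609, 0.234] pointing down, gripper open.
Joint ranges: [-2.6, 2.6], [-0.5, 2.12], [-1.47, 1.34], [0.16, 2.42], [-1.27, 4.41], [0.06, 2.06], [-2.6, 2.6]. Speed limits (rad/s): [2.22, 2.22, 2.79, 2.79, 3.14, 3.14, 3.14].

INTERFACE

Orientations are given as a unit quaternion [x, y, z, w].
In Python, from bench import r, cams, ticket gives the robot as it stands. The module is installed in compiled form; this text tells all that it offers.
- The arm moves only by the tool drive_tool, never from a script. Its argument "moves" is text: rows parted by semicolons, each of 5 numbers parted by spaces: the shift along the world's x, y, z in m, then the turn about the world's z in degrees, then the closure, from 0 (fully open) to 1 (shut). In form: x y z twist grip; .... A call has 1 to 20 rows; each row shifts and turns the commanded pose from where the row before left it; what a row does not reach is not made up. A row lasts 1/8 s, in which the tool goes at most 62.5 mm and 10.7 degrees, less where a joint would pass 70% of its speed; a pose out of reach is approached as far as the arm can. A call is refused whole if a number of a shift passes 0.0625 or a number of a turn 10.7, either way. A call with a gripper value outside its range is refused whole. The fingers move at their own pace and stop on an object; "newtons" is the grip in N (left out, the last holds). Time passes only in rows, so rows that do not move let the fingers close. It gives the time, the measured TCP pose, the force and the opening at its end, in the units of the state.
- r.read_state(): the state, without advancing time (a new reading comes with each control period).
- cams.camera(name): name is "scene" or "top" or "wrist"; returns a dict with "color" (400x640x3 uint8, red, green, blue), "fx", "fy", "cx", "cy" (pixels), "extrinsics" (4x4, takes a point from camera to world coordinates). Camera axes: x right, y down, z forward; pixel columns grow to the right and rows downward; lengths in m; the calibration is good to about 2 mm. A picture is of the moment at which its call begins. There is no depth.
- ticket.close_job(): hands the job in, once; it reports no verdict.
The state is a dict: "time": time; "joint_positions": joint angles; "joint_vel": joint speeds; "joint_torque": joint torques, N m; "ee_pos": TCP position; "eef_rot": TCP orientation; "ft_force": force on the tool from outside, world axes, zero at the start; "torque": the same for the moment, N m; "width": finger opening in m.
Only numpy, scipy, OpenCV 4.12 (cv2) and the standard library are available. Lean on these libraries where they do the work, as an engineer would, in place of code of your own. Each camera call takes 0.05 s, during which the arm holds its last target.

## Working session

There is one attempt and no reset: what is moved stays moved. The work goes in short steps, Python scripts to look and compute and a tool call to move; the robot and the scene stay as the last step left them, time stands still between calls to the robot, and variables do not carry over. Pictures are saved under pics/ and viewed, and the job is handed in when it is done.

Besides the shell and the picture viewer there is one more tool, called after "Emit:" as a command line: name --argument value ..., lists and objects as JSON in quotes. drive_tool: Moves the arm, as the interface text tells. Its arguments: {"type":"object","properties":{"moves":{"type":"string"},"newtons":{"type":"number"}},"required":["moves"]}

```bash
mkdir -p pics
cat > h.py <<'E'
import numpy as np, cv2
from bench import r, cams, ticket
def snap(n,f):
    c=cams.camera(n); cv2.imwrite(f'pics/{f}.png',c['color'][:,:,::-1]); np.savez(f'pics/{f}.npz',**{k:np.array(v) for k,v in c.items()}); return c
def ray(c,u,v):
    E=np.array(c['extrinsics']); d=np.array([(u-c['cx'])/c['fx'],(v-c['cy'])/c['fy'],1.]); return E[:3,3],E[:3,:3]@d
def plane(c,u,v,z):
    o,d=ray(c,u,v); return o+d*(z-o[2])/d[2]
def tri(rs):
    A=np.zeros((3,3));b=np.zeros(3)
    for o,d in rs:
        d=d/np.linalg.norm(d);P=np.eye(3)-np.outer(d,d);A+=P;b+=P@o
    p=np.linalg.solve(A,b)
    return p,[np.linalg.norm(np.cross(p-o,d/np.linalg.norm(d))) for o,d in rs]
def proj(c,p):
    E=np.array(c['extrinsics']);q=E[:3,:3].T@(np.array(p)-E[:3,3]);return c['fx']*q[0]/q[2]+c['cx'],c['fy']*q[1]/q[2]+c['cy']
def load(f): return dict(np.load(f'pics/{f}.npz'))
E
python3 - <<'E'
from h import *
for n in ['scene','top','wrist']:
    c=snap(n,n+'0'); print(n,c['fx'],c['cx'],c['cy'],np.round(c['extrinsics'],3).tolist())
s=r.read_state(); print(s['time'],s['ee_pos'],s['eef_rot'],s['ft_force'],s['width'])
E
```

```text
scene 390.79411710353276 322.23518185054564 201.01946126664825 [[-0.809, -0.303, 0.503, 0.053], [-0.587, 0.407, -0.699, 0.54], [0.007, -0.861, -0.508, 0.558], [0.0, 0.0, 0.0, 1.0]]
top 478.40767898294587 321.78638125804287 209.91007733489226 [[-0.028, -0.978, 0.205, 0.325], [-1.0, 0.029, -0.001, -0.138], [-0.005, -0.205, -0.979, 1.091], [0.0, 0.0, 0.0, 1.0]]
wrist 276.1920763653937 322.48538156873445 198.91237566121583 [[0.224, -0.935, -0.275, 0.216], [-0.975, -0.215, -0.062, -0.591], [-0.001, 0.282, -0.959, 0.384], [0.0, 0.0, 0.0, 1.0]]
0.15 [ 0.14046559 -0.60870051  0.23292486] [-0.70249655 -0.08043149  0.70262996 -0.0796274 ] [0.45487015 0.8218516  0.97030371] 0.08680895417416984
```

View pics/scene0.png

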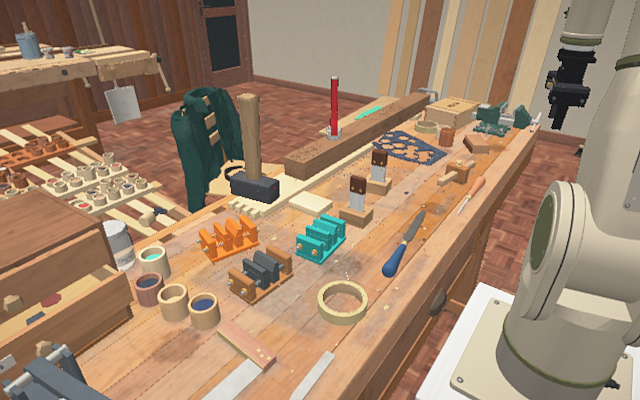

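View pics/top0.png

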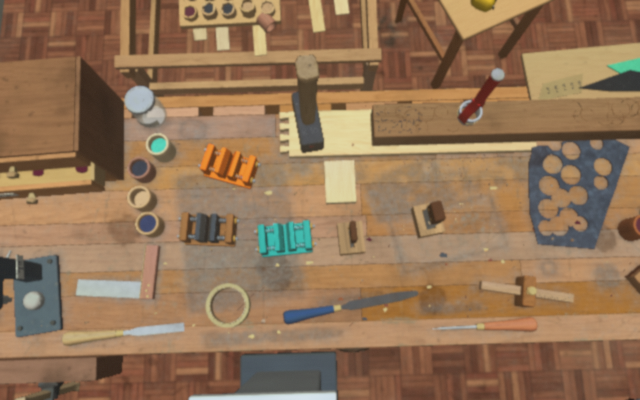

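View pics/wrist0.png

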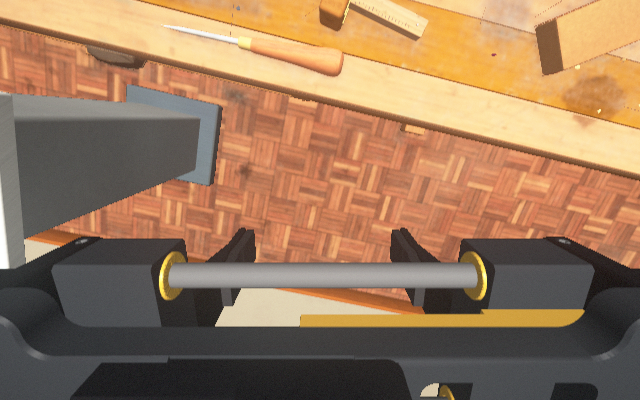

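Scene: three gauge-shaped things – orange at top (229,165), turquoise at (285,238), wood with dark steel jaws at (208,229). The last fits the description. The feelers are at about (350,237) and (431,217). I'll enlarge each to confirm.

Run:
```python
import cv2,numpy as np
t=cv2.imread('pics/top0.png');s=cv2.imread('pics/scene0.png')
cv2.imwrite('pics/z1.png',cv2.resize(t[190:260,170:330],None,fx=5,fy=5,interpolation=2))
cv2.imwrite('pics/z2.png',cv2.resize(t[190:260,325:455],None,fx=6,fy=6,interpolation=2))
cv2.imwrite('pics/z3.png',cv2.resize(s[140:310,220:400],None,fx=3.5,fy=3.5,interpolation=2)[:600])
```

```text
(no output)
```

View pics/z1.png

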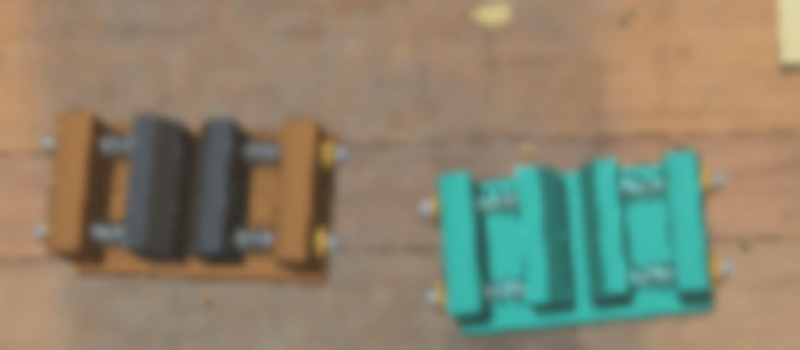

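View pics/z2.png

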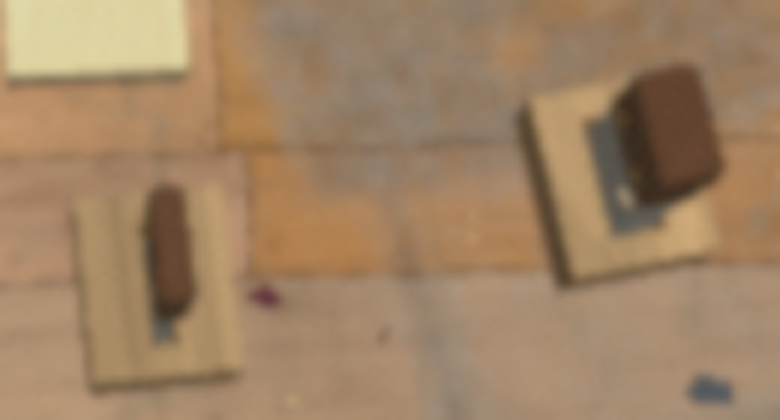

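View pics/z3.png

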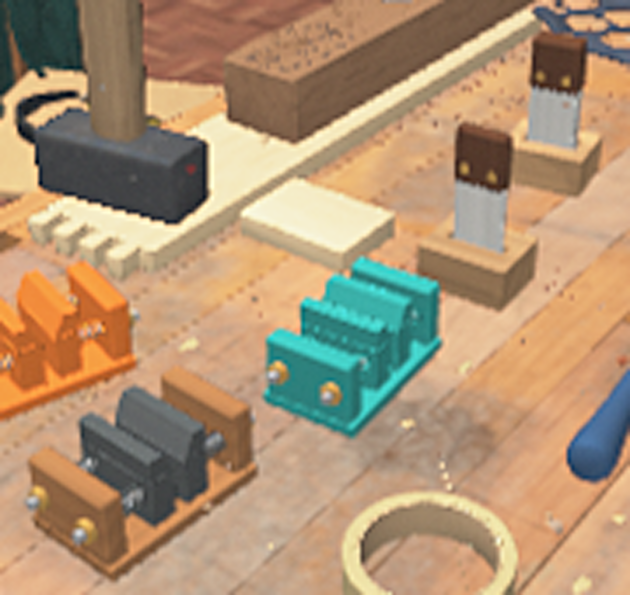

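Wood gauge with dark steel jaws at top (208,227) confirmed as the gap gauge; orange and turquoise ones are the decoys. The thick feeler is the right-hand one (top (438,211), grip twice as broad as that at (353,232)). Coarse points next.

Run:
```python
from h import *
t=load('top0');s=load('scene0')
def zt(u,v,x0,y0,k): return ((u+.5)/k-.5+x0,(v+.5)/k-.5+y0)
g=zt(680,130,325,190,6); print(g, plane(t,*g,.126))
print('stand corners',[plane(t,*zt(u,v,325,190,6),.034).round(3) for u,v in [(528,100),(565,283),(715,240)]])
gs=zt(560,42,220,140,3.5); print(tri([ray(t,*g),ray(s,*gs)]))
m=zt(198,185,170,190,5); print(m,plane(t,*m,.06))
ms=zt(155,455,220,140,3.5); print(tri([ray(t,*m),ray(s,*ms)]))
# yaw: jaw edges left (190,125)->(180,255)  ; posts
for a,b in [((80,115),(65,250)),((178,125),(160,255)),((60,115),(305,122))]:
    d=plane(t,*zt(*a,170,190,5),.06)-plane(t,*zt(*b,170,190,5),.06); print(np.degrees(np.arctan2(d[1],d[0])),np.linalg.norm(d))
```

```text
(437.9166666666667, 211.25) [ 0.51742848 -0.37831681  0.126     ]
stand corners [array([ 0.549, -0.345,  0.034]), array([ 0.479, -0.354,  0.034]), array([ 0.494, -0.411,  0.034])]
(array([ 0.51783688, -0.37989245,  0.12077764]), [np.float64(0.000688386365235785), np.float64(0.0006883863652356823)])
(209.2, 226.6) [0.51094997 0.10782399 0.06      ]
(array([0.51171614, 0.11146413, 0.03288276]), [np.float64(0.004812215799633722), np.float64(0.004812215799633571)])
-4.515915222651633 0.060064387092031386
-6.531973116730134 0.057890718427627746
86.66184374389641 0.10821557971958866
```

Run:
```python
from h import *
from scipy.spatial.transform import Rotation as R
s=r.read_state();M=R.from_quat(s['eef_rot']).as_matrix();print(M.round(3), np.degrees(np.arctan2(M[1,1],M[0,1])))
```

```text
[[-0.     0.225 -0.974]
 [ 0.001 -0.974 -0.225]
 [-1.    -0.001  0.   ]] -77.00282373422682
```

Emit:
drive_tool --moves "0.05 0.03 0 0 0; 0.05 0.03 0 0 0; 0.05 0.03 0 0 0; 0.05 0.03 0 0 0; 0.05 0.03 0 0 0; 0.05 0.03 0 0 0; 0.05 0.03 0.02 0 0; 0.02 0.02 0.03 0 0; 0 0 0 0 0; 0 0 0 0 0"

```text
time: 1.4
ee_pos: [0.5096, -0.3797, 0.2827]
eef_rot: [-0.702, -0.08, 0.703, -0.08]
ft_force: [0.2, -0.4, -0.5]
width: 0.0872
```

Run:
```python
from h import *
c=snap('wrist','w1'); print(r.read_state()['time'],np.round(c['extrinsics'],3).tolist())
```

```text
1.45 [[0.223, -0.935, -0.276, 0.585], [-0.975, -0.214, -0.063, -0.362], [0.0, 0.283, -0.959, 0.434], [0.0, 0.0, 0.0, 1.0]]
```

View pics/w1.png

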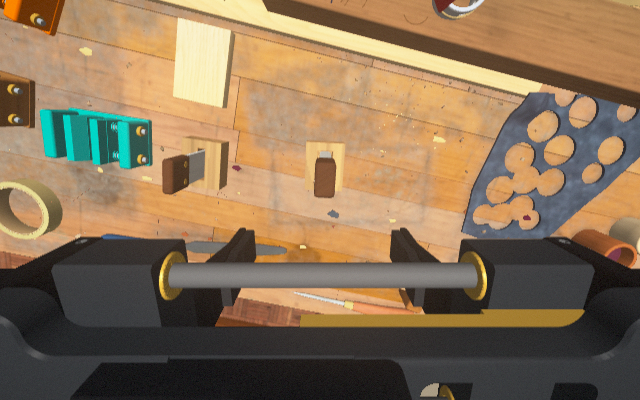

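The wrist view shows the thick feeler at (325,175), the thin one at (188,165), and the turquoise decoy at (95,135). A second, lower view from the side comes next.

Emit:
drive_tool --moves "-0.02 0.03 -0.03 0 0; -0.01 0.03 -0.03 0 0; 0 0 0 0 0; 0 0 0 0 0"

```text
time: 1.95
ee_pos: [0.48, -0.3205, 0.2239]
eef_rot: [-0.703, -0.079, 0.703, -0.08]
ft_force: [0.1, -1.0, -0.0]
width: 0.0871
```

Run:
```python
from h import *
c=snap('wrist','w2'); 
for n in ['w1','w2']:
    im=cv2.imread(f'pics/{n}.png'); 
    x0,y0=(280,110) if n=='w1' else (300,60)
    cv2.imwrite(f'pics/{n}z.png',cv2.resize(im[y0:y0+110,x0:x0+110],None,fx=5,fy=5,interpolation=2))
    np.savez(f'pics/{n}o.npz',o=[x0,y0])
```

```text
(no output)
```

View pics/w2.png

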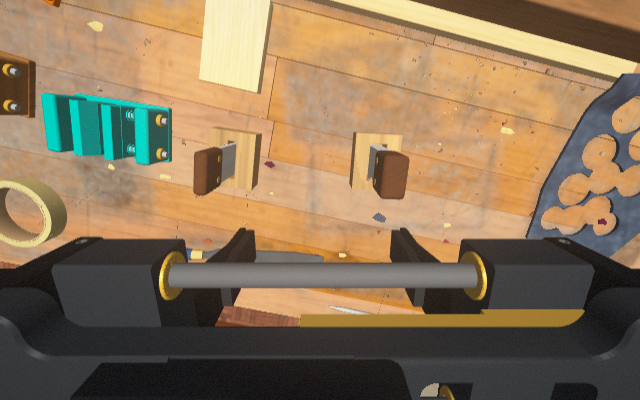

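View pics/w1z.png

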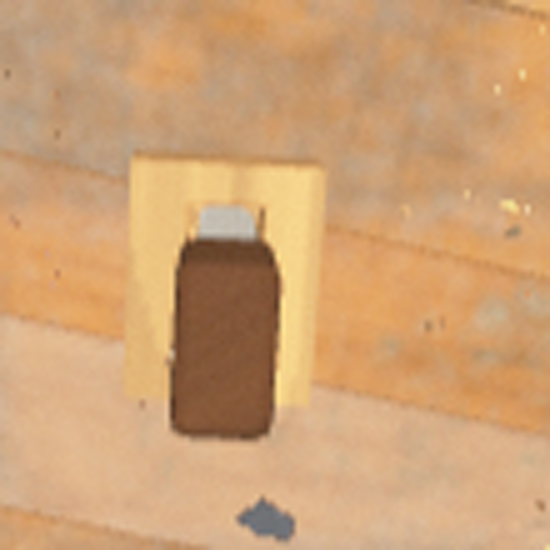

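Run:
```python
import cv2
im=cv2.imread('pics/w2.png'); cv2.imwrite('pics/w2y.png',cv2.resize(im[120:210,340:420],None,fx=6,fy=6,interpolation=2))
```

```text
(no output)
```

View pics/w2y.png

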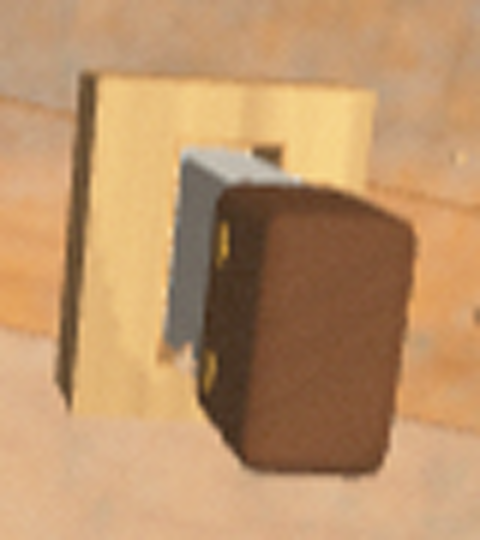

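Run:
```python
from h import *
a=load('w1');b=load('w2');t=load('top0')
A=lambda u,v:((u+.5)/5-.5+280,(v+.5)/5-.5+110)
B=lambda u,v:((u+.5)/6-.5+340,(v+.5)/6-.5+120)
def run(n,pa,pb):
    P=[]
    for x,y in zip(pa,pb):
        p,e=tri([ray(a,*A(*x)),ray(b,*B(*y))]); P.append(p); print(n,p.round(4),np.round(e[0],4))
    return np.array(P)
G=run('grip',[(183,265),(280,265),(172,432),(270,437)],[(272,207),(412,225),(248,468),(382,472)])
S=run('stand',[(133,157),(325,162),(125,402)],[(97,72),(375,92),(75,412)])
print(G.mean(0), (S[1]+S[2])/2)
zg=.126;
for c,f,ps in [(a,A,[(183,265),(280,265),(172,432),(270,437)]),(b,B,[(272,207),(412,225),(248,468),(382,472)])]:
    Q=np.array([plane(c,*f(*p),zg) for p in ps]); print('z.126',Q.mean(0).round(4),'sizes',np.linalg.norm(Q[0]-Q[1]),np.linalg.norm(Q[0]-Q[2]))
    for i,j in [(2,0),(3,1)]:
        d=Q[j]-Q[i];print('  yaw',np.degrees(np.arctan2(d[1],d[0])).round(1))
    d=Q[0]-Q[1];print('  yaw',np.degrees(np.arctan2(d[1],d[0]))-90)
for c,f,ps in [(a,A,[(133,157),(325,162),(125,402)]),(b,B,[(97,72),(375,92),(75,412)])]:
    Q=np.array([plane(c,*f(*p),.034) for p in ps]); print('stand',((Q[1]+Q[2])/2).round(4),np.linalg.norm(Q[0]-Q[1]),np.linalg.norm(Q[0]-Q[2]))
    d=Q[0]-Q[2];print('  yaw',np.degrees(np.arctan2(d[1],d[0])).round(1))
    d=Q[0]-Q[1];print('  yaw',np.degrees(np.arctan2(d[1],d[0]))-90)
```

```text
grip [ 0.5367 -0.3662  0.1219] 0.0007
grip [ 0.5399 -0.3883  0.1188] 0.0006
grip [ 0.4984 -0.3723  0.1274] 0.0002
grip [ 0.5007 -0.3952  0.121 ] 0.0
stand [ 0.5487 -0.3467  0.0286] 0.0003
stand [ 0.5587 -0.401   0.034 ] 0.0011
stand [ 0.4795 -0.3593  0.0356] 0.001
[ 0.51891483 -0.38047704  0.12228087] [ 0.51911895 -0.38013688  0.03484387]
z.126 [ 0.5196 -0.3802  0.126 ] sizes 0.021681886725457775 0.03890089134046786
  yaw 8.8
  yaw 10.3
  yaw 12.8760443689834
z.126 [ 0.5193 -0.3793  0.126 ] sizes 0.021330011051052315 0.04060241517091684
  yaw 11.2
  yaw 10.9
  yaw 5.585937063208732
stand [ 0.5189 -0.3801  0.034 ] 0.054592483200282885 0.07197235741947222
  yaw 10.0
  yaw 11.412073692240767
stand [ 0.5189 -0.3803  0.034 ] 0.05608785045166637 0.07013450018312319
  yaw 11.0
  yaw 8.827960093939538
```

Feeler: (0.519, −0.380), yaw ≈10°, top ≈0.122–0.126. Stand top measured ≈0.034, as stated, and the sizes match. Next I measure the gauge with the empty hand.

Emit:
drive_tool --moves "0 0.06 0.02 -9 0; 0 0.06 0.01 -9 0; 0 0.06 0 0 0; 0 0.06 0 0 0; 0 0.06 0 0 0; 0.01 0.05 0 0 0; 0 0.03 0 0 0; 0 0 0 0 0; 0 0 0 0 0; 0 0 0 0 0"

```text
time: 3.25
ee_pos: [0.491, 0.0588, 0.2535]
eef_rot: [0.707, -0.032, -0.706, -0.032]
ft_force: [-1.1, 0.4, -0.2]
width: 0.087
```

Run:
```python
from h import *
c=snap('wrist','w3')
```

Emit:
drive_tool --moves "0 0.04 -0.02 0 0; 0.01 0.04 -0.02 0 0; 0 0 0 0 0; 0 0 0 0 0; 0 0 0 0 0"

```text
time: 3.92
ee_pos: [0.501, 0.1389, 0.2138]
eef_rot: [0.707, -0.032, -0.706, -0.031]
ft_force: [0.2, 0.4, 0.4]
width: 0.0868
```

Run:
```python
from h import *
c=snap('wrist','w4'); t=load('top0')
for n in ['w3','w4']:
    c=load(n); u,v=proj(c,(.511,.108,.06)); print(n,u,v)
    im=cv2.imread(f'pics/{n}.png'); x0,y0=int(u)-75,max(0,int(v)-55); print(x0,y0)
    cv2.imwrite(f'pics/{n}z.png',cv2.resize(im[y0:y0+110,x0:x0+150],None,fx=5,fy=5,interpolation=2))
```

```text
w3 282.1452001208037 169.21468595706634
207 114
w4 349.001330247675 178.00604812952815
274 123
```

View pics/w3z.png

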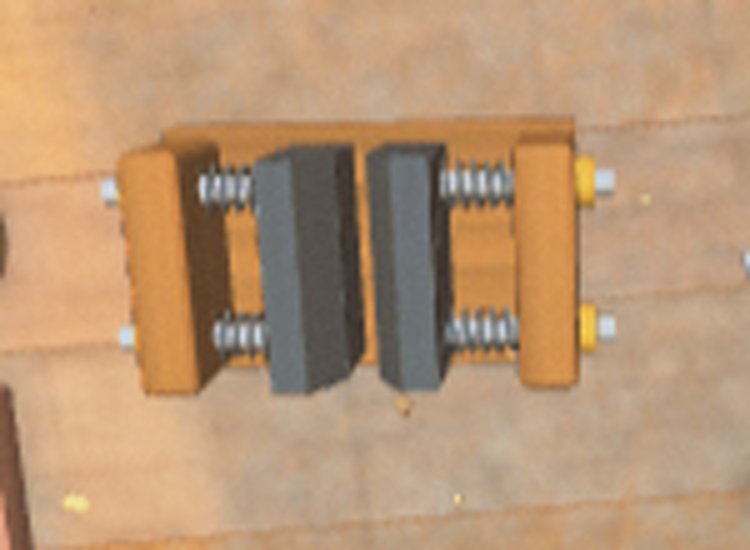

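View pics/w4z.png

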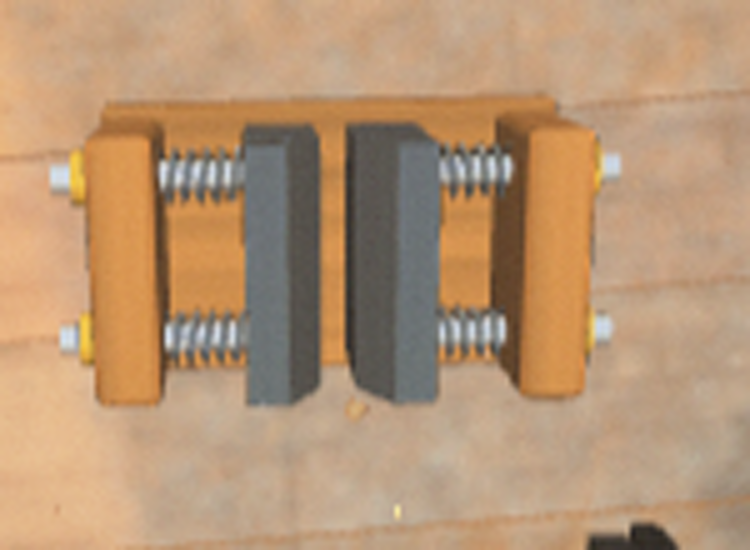

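Run:
```python
from h import *
a=load('w3');b=load('w4')
A=lambda u,v:((u+.5)/5-.5+207,(v+.5)/5-.5+114)
B=lambda u,v:((u+.5)/5-.5+274,(v+.5)/5-.5+123)
pa=[(295,160),(305,393),(385,155),(408,388)]
pb=[(287,142),(291,403),(400,140),(396,402)]
G=[]
for x,y in zip(pa,pb):
    p,e=tri([ray(a,*A(*x)),ray(b,*B(*y))]);G.append(p);print(p.round(4),round(e[0],4))
print('mean',np.mean(G,0))
for c,f,ps in [(a,A,pa),(b,B,pb)]:
    Q=np.array([plane(c,*f(*p),.06) for p in ps]);print(Q.mean(0).round(4))
    for i,j in [(1,0),(3,2)]:
        d=Q[j]-Q[i];print('  yaw',np.degrees(np.arctan2(d[1],d[0])).round(1),np.linalg.norm(d).round(4))
    d=(Q[0]+Q[1]-Q[2]-Q[3])/2;print('  gap',np.linalg.norm(d).round(4), np.degrees(np.arctan2(d[1],d[0]))-90)
# posts outer extremes yaw + centre
for c,f,ps in [(a,A,[(120,155),(145,393),(575,145),(577,385)]),(b,B,[(90,135),(97,403),(592,130),(582,395)])]:
    Q=np.array([plane(c,*f(*p),.06) for p in ps]);d=(Q[0]+Q[1]-Q[2]-Q[3])/2;print('posts',Q.mean(0).round(4),np.linalg.norm(d).round(4),np.degrees(np.arctan2(d[1],d[0]))-90,[np.degrees(np.arctan2(*(Q[i]-Q[i+1])[[1,0]])).round(1) for i in (0,2)])
```

```text
[0.5418 0.1256 0.0538] 0.0003
[0.4841 0.1298 0.0635] 0.0002
[0.5416 0.1015 0.0646] 0.0001
[0.4801 0.1049 0.0548] 0.0005
mean [0.51188373 0.11546132 0.05919586]
[0.512  0.1153 0.06  ]
  yaw -6.0 0.0593
  yaw -1.7 0.0593
  gap 0.0244 -2.224024936740051
[0.5121 0.1155 0.06  ]
  yaw -3.8 0.0598
  yaw -4.3 0.06
  gap 0.0245 -4.410362588062995
posts [0.513  0.1137 0.06  ] 0.1117 -4.042004486495642 [np.float64(-4.5), np.float64(-4.8)]
posts [0.5135 0.1161 0.06  ] 0.1108 -4.421795620579815 [np.float64(-5.5), np.float64(-3.3)]
```

Gap mouth measured at (0.512, 0.1155, 0.059), gap 24.4 mm, length 59.5 mm, yaw ≈ −4°: all consistent with the text. Back to the thick feeler.

Emit:
drive_tool --moves "0.002 -0.059 0 0 0; 0.002 -0.06 0 8 0; 0.002 -0.06 0 7.5 0; 0.002 -0.06 0 0 0; 0.002 -0.06 0 0 0; 0.002 -0.06 0 0 0; 0.002 -0.06 0 0 0; 0.002 -0.06 0 0 0; 0.002 -0.04 0 0 0; 0 0 0 0 0; 0 0 0 0 0; 0 0 0 0 0"

```text
time: 5.48
ee_pos: [0.519, -0.3774, 0.2138]
eef_rot: [0.704, 0.065, -0.704, 0.065]
ft_force: [0.5, 0.2, 0.2]
width: 0.0869
```

Run:
```python
from h import *
from scipy.spatial.transform import Rotation as R
s=r.read_state();M=R.from_quat(s['eef_rot']).as_matrix();print(s['ee_pos'],M.round(3), np.degrees(np.arctan2(M[1,1],M[0,1]))+90)
c=snap('wrist','w5');print(proj(c,(.519,-.380,.126)))
```

```text
[ 0.51897058 -0.37739656  0.21379245] [[ 0.001  0.184 -0.983]
 [-0.    -0.983 -0.184]
 [-1.     0.    -0.001]] 10.591623002742708
(np.float64(325.28700542926714), np.float64(207.30237033050324))
```

View pics/w5.png

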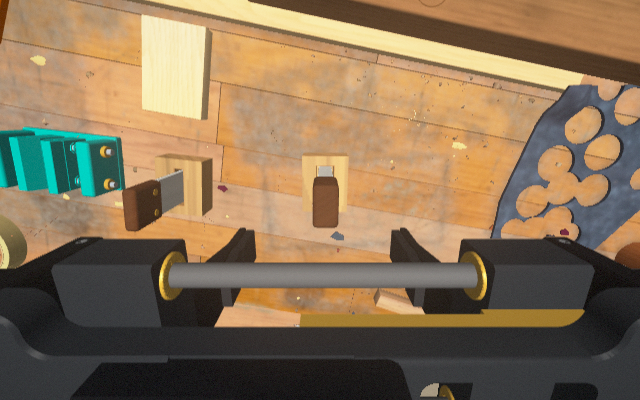

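Grip top at (325,205), where predicted, and square to the fingers. Descending and gripping.

Emit:
drive_tool --moves "0 -0.002 -0.04 0 0; 0 0 -0.04 0 0; 0 0 -0.03 0 0; 0 0 -0.01 0 0; 0 0 0 0 0; 0 0 0 0 0.7; 0 0 0 0 1; 0 0 0 0 1; 0 0 0 0 1; 0 0 0 0 1; 0 0 0 0 1" --newtons 50

```text
time: 6.9
ee_pos: [0.5185, -0.3807, 0.0933]
eef_rot: [-0.704, -0.065, 0.704, -0.065]
ft_force: [-0.3, -0.1, -1.1]
width: 0.0349
```

Emit:
drive_tool --moves "0 0 0 0 1; 0 0 0 0 1; 0 0 0 0 1; 0 0 0 0 1"

```text
time: 7.4
ee_pos: [0.5185, -0.3807, 0.0933]
eef_rot: [-0.704, -0.065, 0.704, -0.065]
ft_force: [0.1, 0.1, -1.0]
width: 0.0237
```

Emit:
drive_tool --moves "0 0 0.01 0 1; 0 0 0.02 0 1; 0 0 0.03 0 1; 0 0 0.05 0 1; 0 0 0.05 0 1; 0 0 0 0 1; 0 0 0 0 1"

```text
time: 8.28
ee_pos: [0.5184, -0.3806, 0.2537]
eef_rot: [0.704, 0.065, -0.704, 0.065]
ft_force: [0.3, -0.1, -1.9]
width: 0.0231
```

Run:
```python
from h import *
s=r.read_state();print(s['time'],s['ee_pos'],s['ft_force'],s['width'])
snap('wrist','w6');snap('scene','s6');c=snap('top','t6')
im=cv2.imread('pics/s6.png'); cv2.imwrite('pics/s6z.png',cv2.resize(im[60:260,280:480],None,fx=3,fy=3,interpolation=2))
```

```text
8.275 [ 0.51844912 -0.38058593  0.25373958] [ 0.34044196 -0.06419694 -1.89505335] 0.023117427782050663
```

View pics/w6.png

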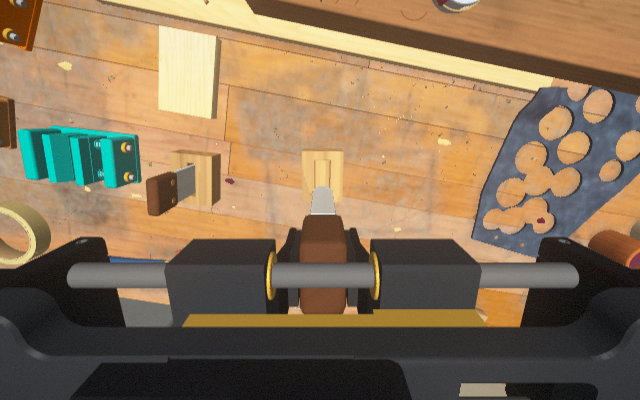

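View pics/s6z.png

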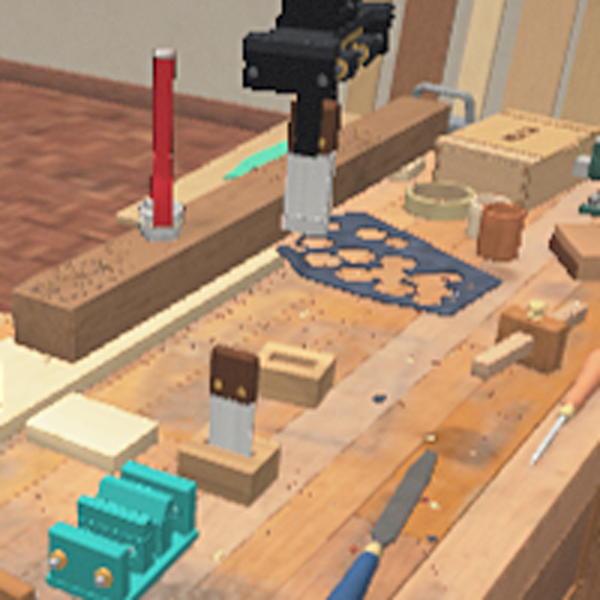

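Feeler is held square in the fingers (blade at wrist (322,205)), the stand slot is empty, and the thin feeler is undisturbed. Carrying it to the gap.

Emit:
drive_tool --moves "0 0.03 0 0 1; 0 0.06 0 -5 1; 0 0.06 0 -5 1; 0 0.06 0 -4.5 1; 0 0.06 0 0 1; 0 0.06 0 0 1; -0.002 0.06 0 0 1; -0.002 0.05 0 0 1; -0.002 0.04 0 0 1; 0 0.016 -0.02 0 1; 0 0 -0.04 0 1; 0 0 0 0 1; 0 0 0 0 1; 0 0 0 0 1"

```text
time: 10.18
ee_pos: [0.5133, 0.1153, 0.1948]
eef_rot: [0.707, -0.025, -0.706, -0.025]
ft_force: [-0.4, 0.0, -1.9]
width: 0.0236
```

Run:
```python
from h import *
from scipy.spatial.transform import Rotation as R
s=r.read_state();M=R.from_quat(s['eef_rot']).as_matrix();print(s['ee_pos'], np.degrees(np.arctan2(M[1,1],M[0,1]))+90,s['ft_force'],M[:,0])
c=snap('wrist','w7');d=snap('scene','s7');e=snap('top','t7')
cv2.imwrite('pics/w7z.png',cv2.resize(c['color'][110:230,240:400,::-1],None,fx=5,fy=5,interpolation=2))
cv2.imwrite('pics/s7z.png',cv2.resize(d['color'][180:320,200:320,::-1],None,fx=4,fy=4,interpolation=2))
```

```text
[0.51331688 0.11526069 0.19481667] -4.035603187778193 [-0.39258778  0.02834216 -1.91464718] [ 2.06159006e-03  2.16560382e-04 -9.99997851e-01]
```

View pics/w7z.png

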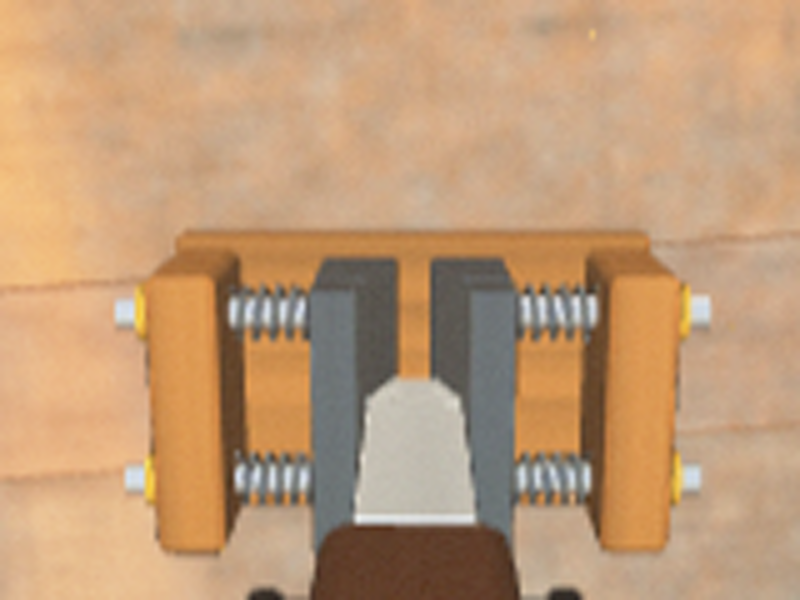

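View pics/s7z.png

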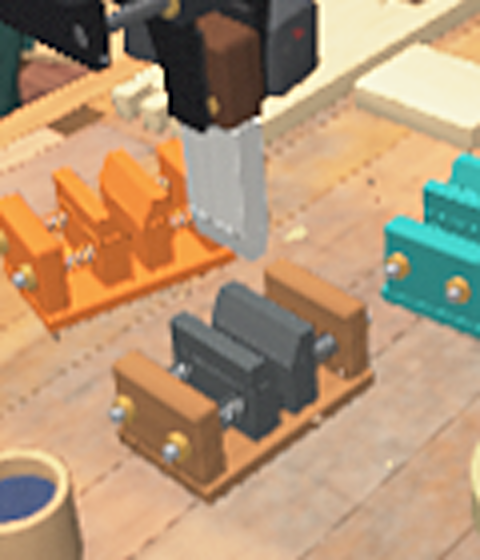

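Tip is centred over the gap: tip centre at x≈414 in the crop, jaw edges at 357/470 (mean 413.5). Descending, slowly once inside.

Emit:
drive_tool --moves "-0.001 0 -0.03 0 1; 0 0 -0.015 0 1; 0 0 -0.005 0 1; 0 0 -0.004 0 1; 0 0 -0.004 0 1; 0 0 0 0 1" --newtons 60

```text
time: 11.08
ee_pos: [0.5116, 0.1153, 0.1354]
eef_rot: [0.707, -0.025, -0.707, -0.025]
ft_force: [-0.4, -0.1, -2.3]
width: 0.0235
```

Emit:
drive_tool --moves "0 0 -0.003 0 1; 0 0 -0.003 0 1; 0 0 0 0 1"

```text
time: 11.45
ee_pos: [0.5119, 0.1155, 0.1295]
eef_rot: [0.707, -0.025, -0.706, -0.025]
ft_force: [1.2, 1.0, -0.7]
width: 0.0235
```

Emit:
drive_tool --moves "0 0 -0.003 0 1; 0 0 -0.003 0 1; 0 0 0 0 1"

```text
time: 11.82
ee_pos: [0.5123, 0.1155, 0.1239]
eef_rot: [0.707, -0.025, -0.706, -0.025]
ft_force: [0.7, 0.7, 3.7]
width: 0.0237
```

Emit:
drive_tool --moves "0 0 -0.003 0 1; 0 0 -0.003 0 1; 0 0 0 0 1"

```text
time: 12.2
ee_pos: [0.5126, 0.1156, 0.1184]
eef_rot: [0.708, -0.025, -0.706, -0.025]
ft_force: [0.6, 1.7, 8.0]
width: 0.0236
```

Emit:
drive_tool --moves "0 0 -0.003 0 1; 0 0 0 0 1"

```text
time: 12.45
ee_pos: [0.5129, 0.1156, 0.1156]
eef_rot: [0.708, -0.025, -0.706, -0.025]
ft_force: [1.4, 0.1, 10.6]
width: 0.0235
```

Emit:
drive_tool --moves "0 0 -0.003 0 1; 0 0 -0.003 0 1; 0 0 0 0 1"

```text
time: 12.82
ee_pos: [0.5124, 0.1155, 0.1088]
eef_rot: [0.707, -0.025, -0.706, -0.025]
ft_force: [2.6, 0.9, 3.4]
width: 0.0237
```

Emit:
drive_tool --moves "0 0 -0.003 0 1; 0 0 -0.003 0 1; 0 0 0 0 1"

```text
time: 13.2
ee_pos: [0.5121, 0.1155, 0.1026]
eef_rot: [0.707, -0.025, -0.706, -0.025]
ft_force: [2.4, 1.7, 2.5]
width: 0.0237
```

The jaws gave (peak ≈10.6 N) and now drag steadily. About 5 mm remains to the floor.

Emit:
drive_tool --moves "0 0 -0.002 0 1; 0 0 -0.002 0 1; 0 0 0 0 1"

```text
time: 13.58
ee_pos: [0.512, 0.1155, 0.0987]
eef_rot: [0.707, -0.025, -0.706, -0.025]
ft_force: [2.7, 0.2, 4.2]
width: 0.0237
```

Emit:
drive_tool --moves "0 0 -0.002 0 1; 0 0 0 0 1"

```text
time: 13.82
ee_pos: [0.5121, 0.1155, 0.0972]
eef_rot: [0.707, -0.025, -0.706, -0.025]
ft_force: [-0.1, 0.0, 9.3]
width: 0.0238
```

Emit:
drive_tool --moves "0 0 -0.002 0 1; 0 0 0 0 1"

```text
time: 14.08
ee_pos: [0.5124, 0.1157, 0.097]
eef_rot: [0.707, -0.025, -0.706, -0.024]
ft_force: [-9.4, -1.7, 32.4]
width: 0.0233
```

Emit:
drive_tool --moves "0 0 -0.002 0 1; 0 0 0 0 1"

```text
time: 14.32
ee_pos: [0.513, 0.1158, 0.0968]
eef_rot: [0.708, -0.025, -0.705, -0.024]
ft_force: [-14.6, -4.4, 49.0]
width: 0.0238
```

Hard stop on the floor at TCP z 0.097 (0.0973 expected). Relieve the push, then look before letting go.

Emit:
drive_tool --moves "0 0 0.002 0 1; 0 0 0.0015 0 1; 0 0 0 0 1"

```text
time: 14.7
ee_pos: [0.5126, 0.1156, 0.097]
eef_rot: [0.708, -0.025, -0.706, -0.025]
ft_force: [0.9, -0.1, 12.2]
width: 0.0237
```

Run:
```python
from h import *
d=snap('scene','s8')
cv2.imwrite('pics/s8z.png',cv2.resize(d['color'][180:320,200:320,::-1],None,fx=4,fy=4,interpolation=2))
```

```text
(no output)
```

View pics/s8z.png

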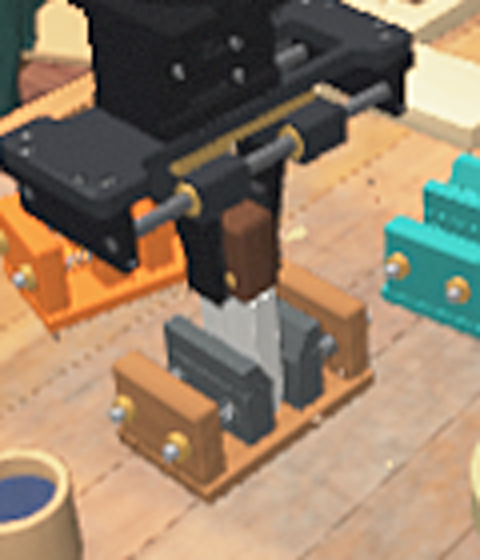

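Blade is down between the jaws, both jaws spread. Let go and rise straight up.

Emit:
drive_tool --moves "0 0 0 0 0.8; 0 0 0 0 0.5; 0 0 0 0 0.2; 0 0 0 0 0; 0 0 0 0 0; 0 0 0 0 0; 0 0 0 0 0; 0 0 0 0 0"

```text
time: 15.75
ee_pos: [0.5116, 0.1153, 0.0958]
eef_rot: [0.707, -0.025, -0.707, -0.025]
ft_force: [-1.0, -0.6, 0.1]
width: 0.0836
```

Emit:
drive_tool --moves "0 0 0.02 0 0; 0 0 0.04 0 0; 0 0 0.05 0 0; 0 0 0.05 0 0; -0.02 -0.04 0 0 0; 0 -0.05 0 0 0; 0 0 0 0 0; 0 0 0 0 0"

```text
time: 16.75
ee_pos: [0.4916, 0.0258, 0.2559]
eef_rot: [0.707, -0.025, -0.707, -0.025]
ft_force: [-0.1, -0.5, 0.2]
width: 0.087
```

Run:
```python
from h import *
d=snap('scene','s9');c=snap('wrist','w9')
s=r.read_state();print(s['time'],s['ee_pos'],s['ft_force'],s['joint_vel'])
cv2.imwrite('pics/s9z.png',cv2.resize(d['color'][120:320,200:420,::-1],None,fx=3,fy=3,interpolation=2))
```

```text
16.85 [0.4915392  0.02656189 0.2558456 ] [-0.29931698  0.35713396  0.25089901] [-0.00357174  0.00289316  0.00027228 -0.00188397  0.00189466 -0.00124758
  0.00289041]
```

View pics/s9z.png

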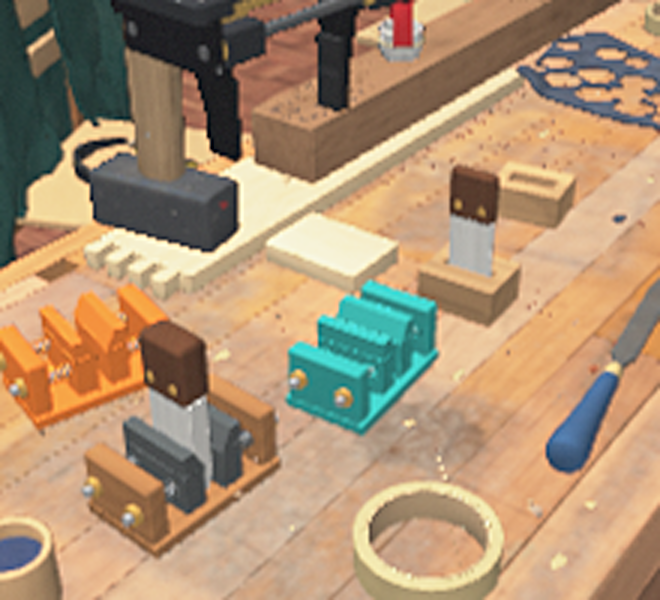

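View pics/w9.png

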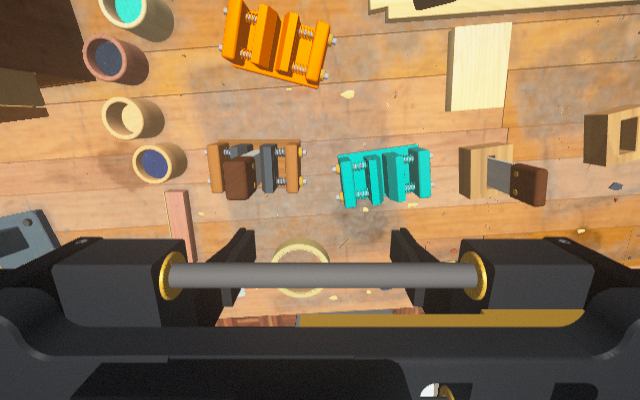

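The feeler stands upright in the wood gauge (wrist (242,170)), the thin one is still in its stand (wrist (505,175)), and the gripper is clear. Handing in.

```bash
python3 -c "
from h import *
print(ticket.close_job())"
```

```text
the job is handed in; nothing more can be done
None
```

The thick feeler is standing upright in the gap of the wood gauge with the dark steel jaws, and I handed the job in at about 17 s of the 43 s allowed. I took it from its stand, slid it straight down between the jaws to the floor, let go and moved clear.

**Feel:** the force rose to about 11 N as the taper spread the jaws, dropped to 2.5–4 N of drag, then stopped hard with the TCP at z = 0.097 m (0.0973 m expected). I pressed to about 49 N at the wrist to confirm the stop, then eased off before opening.

**Last pictures:** the feeler is upright between both spread jaws, the thin blade is still in its stand, the look-alikes have not moved, and the robot touches nothing.

**Disagreements:**
- The drag after the taper read lower than the 5–12 N you gave.
- Individual corner heights from the two views scattered by about ±5 mm, though their averages fitted the given sizes.
- I did not measure the final seated height from the pictures; it rests on the hard stop.

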